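Set the hotplate's heat and start it

TASK

The two moisture cans on the hotplate need more heat: turn the heat dial up (clockwise seen from above) by exactly four clicks from the click it stands at now, pushing its pointer bar round gently with a fingertip and never gripping it. When the dial rests in the fourth click, and not before, press the green start button all the way down with a fingertip and let it spring back. Leave the cans and everything else lying about where they are.

Things in the scene. Friction and masses are not known exactly. Their poses are not given: they have to be found in the camera images.
- hotplate: Bench hotplate, fixed: white housing 330 mm deep (x) by 220 wide (y). Origin under its centre on the bench; +x to its back, z up. At the back a square white plate, 188 x 200 mm, centre x = +67 mm, top 95 mm above the bench; from x = -165 to -35 mm a black control deck, sloping by 12.2 degrees (46 mm high in front, 74 mm behind).
- heat_dial: Grey click-stop heat dial, left half of the deck. Origin on its axis in the deck's surface, 60 mm above the bench; z: the axis, out of the deck; x: along the pointer bar to its tip. Skirt radius 34 mm, top 8 mm above the deck; hub radius 14.5 mm. Up is clockwise seen from above (negative about z). More than 20 N of finger force on it counts as rough or as gripping.
- dial_pointer (a point): Turns with the dial: point on the pointer bar's middle line, 30 mm from the axis, 20 mm above the deck. The bar, pale with a red line on its pointing half, stands 8 to 30 mm above the deck, is 11 mm wide with flat upright sides from x = -22 to +26 mm of the dial, then tapers to 6 mm at its end, x = +36 mm. Four clicks carry this point 44.6 mm (straight line) from its start.
- dial_seat (a point): Fixed point on the dial's axis in the deck's surface; x up the slope to the back, z out of the deck. Clicks are 24 degrees apart, ten positions, marked on the deck: the lowest points 108 degrees left of this x, the highest 108 right; it starts in one of the lowest four. A spring roller holds each click: about 4 N sideways at the pointer takes it to the crest half-way, then it snaps on to the next.
- start_button_top (a point): Centre of the top of the green round start button (24 mm across, in a grey ring 40 mm across) on the right half of the deck, 103 mm from the dial's axis; z is the direction out of the deck. The top stands 21 mm above the deck and goes down 5 mm along -z.
- start_button (a joint): How far the start button is pressed, m: 0 up, 0.005 all the way down (about 5 N); it springs back when let go.
- moisture_can_a: Round aluminium can with lid, 59 mm across, 38 high, standing loose on the plate. Origin at the centre of its underside. Leave it.
- moisture_can_b: Another such can on the plate, 59 mm across, 38 high. Origin at the centre of its underside. Leave it.
- moisture_can_c: Smaller aluminium can, 53 mm across, 32 high, on the bench to the left of the hotplate. Origin at the centre of its underside. Leave it.
- sample_vial: Glass vial with black screw cap, 27 mm across, 66 high, on the bench to the left of the hotplate. Origin at the centre of its underside. Leave it.
- brass_weight: Brass balance weight with knob, 30 mm across, 40 high, on the bench to the right of the hotplate. Origin at the centre of its underside. Leave it.
- spatula: Steel spatula with wooden handle, 262 mm long, 18 high, lying on the bench to the right of the hotplate. Origin at the middle of its underside. Leave it.

How it is judged:
By the outcome, as a careful person would: the job done as asked, in the order asked, and still so for the second after the job is handed in, with the robot touching nothing.
It also fails if it takes over 69 s, if anything falls off the work surface, if the arm or the gripper's body presses on something with over 40 N, if the wrist force passes 120 N, or if a joint passes its speed limit or range.

ROBOT

A 6-joint arm with a two-finger parallel gripper is mounted at the origin on the work surface; the furniture and walls round the work are solid. World frame = base frame: x ahead of the robot, y to its left, z up, the work surface at z = 0. Lengths are in mm, angles in rad, forces in N, time in s.
With the tool pointing down it reaches from about 350 to 775 mm from the base axis. Payload 7.3 kg.
Tool frame: the origin (TCP) lies at the very end of the fingers, on their centre line; the grasp point (between the pads) lies 19 mm behind it; z points along the fingers, y is the line along which they close (so a half turn about z gives the same grasp; the last joint's range is limited). The gripper opens to 92 mm and grips with 3 to 60 N. Pads are 19 mm wide; open, the fingers measure 130 mm over their backs; the gripper's body (75 mm by 190 mm) begins 47 mm behind the grasp point.
Start: joints at [1.141, 0.342, 1.524, -0, 1.275, -0.146], TCP at [146.988, 504.023, 226.741] pointing down, gripper open.
Joint ranges: [-2.53, 2.53], [-0.77, 2.02], [0.04, 2.7], [-1, 4.14], [0.28, 2.66], [-3.11, 3.11]. Speed limits (rad/s): [2.57, 2.57, 3.14, 3.14, 3.14, 3.14].

INTERFACE

Orientations are given as [roll, pitch, yaw] about the fixed x, y, z axes, in that order (R = Rz(yaw) Ry(pitch) Rx(roll)).
In Python, from plant import bot gives the robot as it stands.
- The arm moves only by the tool jog_arm, never from a script. Its argument "targets" is a list of rows, each an object with "xyz": the shift along the tool's x, y, z as a fraction of full scale, a list of three; "spin": the turn about the tool's z as a fraction of full scale. In form: [{"xyz": [x, y, z], "spin": spin}, ...]. A call has exactly 10 rows; each row shifts and turns the commanded pose from where the row before left it, along the tool's axes as they then stand; what a row does not reach is not made up. Full scale, the value 1, is 80 mm for a shift and 0.1 rad for a turn. A row lasts 1/8 s, in which the tool goes at most 62.5 mm and 10.7 degrees, less where a joint would pass 70% of its speed; a pose out of reach is approached as far as the arm can. A call with a number of a shift or a turn outside -1 to 1 is refused whole. A call with a gripper value outside its range is refused whole. "gripper" is the opening in per cent of the stroke, from 0 (shut) to 100 (fully open), set as the call begins (left out, the last holds). The fingers move at their own pace and stop on an object; the grip force is fixed at half the most. Time passes only in rows, so rows that do not move let the fingers close, or fill a call up. It gives the time, the measured TCP pose, the force, the opening and the grip force at its end, in the units of the state.
- bot.get_obs(): the state, without advancing time (a new reading comes with each control period).
- bot.capture(name): name is "side" or "top"; returns the picture (400x640x3 uint8, blue, green, red); there is no depth.
- bot.get_calibration(name): a dict with "vfov" (degrees; the focal length in pixels is half the picture's height over the tangent of half this angle, whatever the lens; pixels are square), "cx", "cy" (the principal point, pixels), "eye" and "rotation" of the camera in the world. Camera axes: x right, y down, z forward; pixel columns grow to the right and rows downward; lengths in mm; the calibration is good to about 2 mm. A picture is of the moment at which its call begins. get_calibration takes no time and is no camera call.
- bot.close_job(): hands the job in; it is judged then, once.
The state is a dict: "time": time; "joint_positions": joint angles; "dq": joint speeds; "tau": joint torques, N m; "tool_pos": TCP position; "tcp_rot": TCP orientation; "contact_force": force on the tool from outside, world axes, zero at the start; "moment": the same for the moment, N m; "grip_width": finger opening in mm; "finger_force": force on a finger pad.
Only numpy, scipy, OpenCV 4.12 (cv2) and the standard library are available. Lean on these libraries where they do the work, as an engineer would, in place of code of your own. Each camera call takes 0.05 s, during which the arm holds its last target. There are 200 camera calls.

## Working session

There is one attempt and no reset: what is moved stays moved. The work goes in short steps, Python scripts to look and compute and a tool call to move; the robot and the scene stay as the last step left them, time stands still between calls to the robot, and variables do not carry over. Pictures are saved under pics/ and viewed, at most 10 in all, crops included, and the job is handed in when it is done.

Besides the shell and the picture viewer there is one more tool, called as name(argument=value, ...), one argument or row to a line, values as JSON. jog_arm: Moves the arm, as the interface text tells. Shift numbers are shares of 80 mm and turn numbers shares of 0.1 rad, none past 1 either way. Its arguments: {"type":"object","properties":{"targets":{"type":"array","items":{"type":"object","properties":{"xyz":{"type":"array","items":{"type":"number"}},"spin":{"type":"number"}}}},"gripper":{"type":"number"}},"required":["targets"]}

```bash
mkdir -p pics
python3 - <<'E'
from plant import bot
import cv2
for n in("side","top"):
    im=bot.capture(n);cv2.imwrite(f"pics/{n}0.png",im);print(n,bot.get_calibration(n))
o=bot.get_obs();print({k:o[k] for k in("time","tool_pos","tcp_rot","grip_width","contact_force")})
E
```

```text
side {'vfov': 47.18408173403941, 'cx': 324.3070091545923, 'cy': 199.35719929329824, 'eye': array([ 339.17149447, -669.35410802,  590.54922259]), 'rotation': array([-2.17882621, -0.01152713, -0.3228635 ])}
top {'vfov': 45.43918419451548, 'cx': 322.1315170832445, 'cy': 200.83386519573992, 'eye': array([ 485.22726029,  -17.01793766, 1119.88099258]), 'rotation': array([-3.02943616,  0.02066295, -1.56725158])}
{'time': 0.1, 'tool_pos': array([146.82424008, 503.67898122, 226.12258529]), 'tcp_rot': array([-3.14024095e+00, -1.70761376e-04,  2.85784623e+00]), 'grip_width': 91.38294508606167, 'contact_force': array([0.11982044, 0.32336346, 0.5413174 ])}
```

View pics/top0.png

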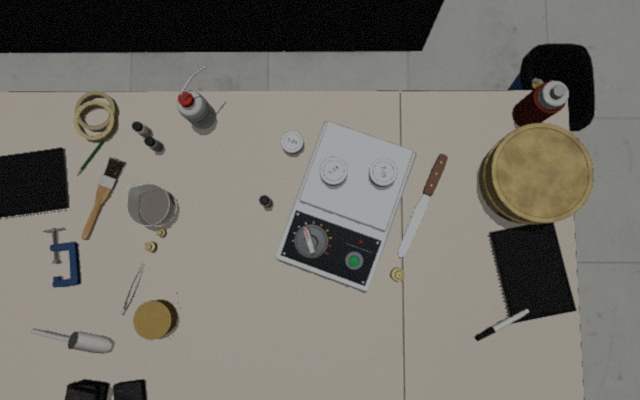

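View pics/side0.png

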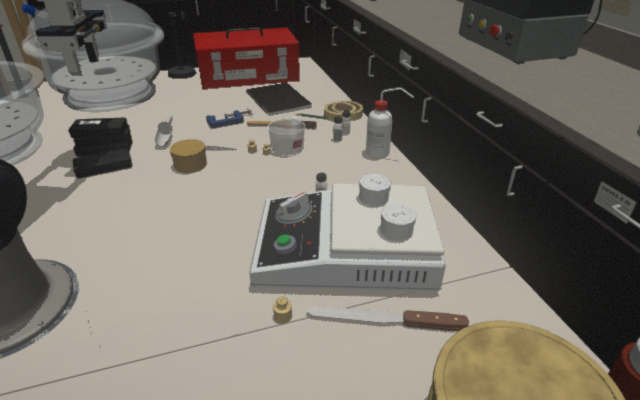

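```bash
cat > h.py <<'E'
from plant import bot
import cv2, numpy as np
from scipy.spatial.transform import Rotation as Ro
def cam(n):
    c=bot.get_calibration(n); return c, Ro.from_euler('xyz',c['rotation']).as_matrix(), 200/np.tan(np.radians(c['vfov']/2))
def ray(n,p):
    c,R,f=cam(n); d=R@np.array([(p[0]-c['cx'])/f,(p[1]-c['cy'])/f,1]); return np.array(c['eye']),d/np.linalg.norm(d)
def onz(n,p,z):
    e,d=ray(n,p); return e+d*(z-e[2])/d[2]
def proj(n,X):
    c,R,f=cam(n); q=R.T@(np.array(X)-c['eye']); return np.array([c['cx']+f*q[0]/q[2],c['cy']+f*q[1]/q[2]])
def tri(a,b):
    (e1,d1),(e2,d2)=ray("top",a),ray("side",b)
    s=np.linalg.lstsq(np.c_[d1,-d2],e2-e1,rcond=None)[0]; p,q=e1+s[0]*d1,e2+s[1]*d2
    return (p+q)/2,np.linalg.norm(p-q)
def green(im):
    h=cv2.cvtColor(im,cv2.COLOR_BGR2HSV); m=cv2.inRange(h,(50,120,60),(85,255,255))
    n,l,s,c=cv2.connectedComponentsWithStats(m); return [(c[i].round(1),s[i,4]) for i in range(1,n) if s[i,4]>15]
E
python3 - <<'E'
from h import *
t=cv2.imread("pics/top0.png");s=cv2.imread("pics/side0.png")
print(green(t),green(s))
g=cv2.resize(t[195:300,265:390],None,fx=6,fy=5.7,interpolation=cv2.INTER_CUBIC);g=cv2.resize(t[195:295,265:395],None,fx=6,fy=6,interpolation=cv2.INTER_CUBIC)
cv2.imwrite("pics/t1.png",g)
cv2.imwrite("pics/s1.png",cv2.resize(s[180:280,240:370],None,fx=6,fy=6,interpolation=cv2.INTER_CUBIC))
E
```

```text
[(array([353.5, 260.7]), np.int32(83))] [(array([283. , 238.5]), np.int32(76))]
```

View pics/t1.png

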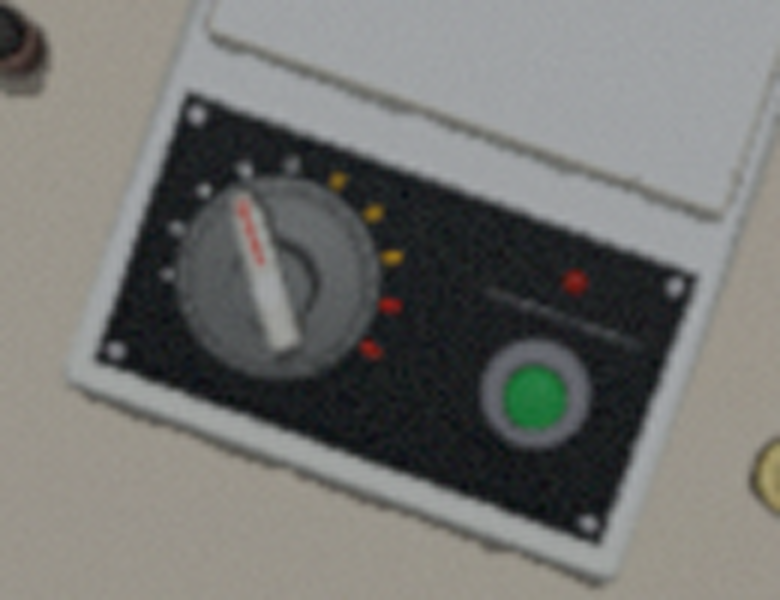

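View pics/s1.png

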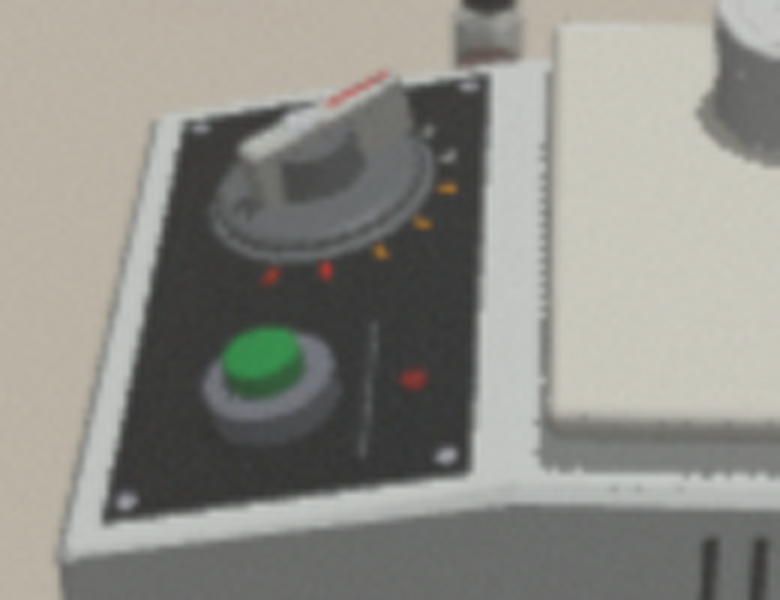

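Run:
```python
from h import *
T=lambda u,v:((u+.5)/6-.5+265,(v+.5)/6-.5+195)
S=lambda u,v:((u+.5)/6-.5+240,(v+.5)/6-.5+180)
P=[]
for a,b in [((197,115),(470,87)),((116,350),(202,128)),((588,523),(127,500)),((675,287),(447,457))]:
    p,e=tri(T(*a),S(*b));P.append(p);print(p.round(1),round(e,1))
P=np.array(P);c=P.mean(0)
x=(P[0]-P[1]+P[3]-P[2]);yaw=np.arctan2(x[1],x[0]);print("c",c.round(1),"yaw",np.degrees(yaw),"slope",np.degrees(np.arctan2(x[2],np.hypot(x[0],x[1]))))
B,e=tri((353.5,260.7),(283,238.5));print("btn",B.round(1),e, "top@z76",onz("top",(353.5,260.7),76).round(1))
# dial from marks: circle fit in top, deck plane through c with known slope
n=np.array([-np.sin(.2129)*np.cos(yaw),-np.sin(.2129)*np.sin(yaw),np.cos(.2129)])
ux=np.array([np.cos(.2129)*np.cos(yaw),np.cos(.2129)*np.sin(yaw),np.sin(.2129)]);uy=np.cross(n,ux)
c[2]=60
def dk(p,h=0):
    e,d=ray("top",p);X=e+d*(np.dot(c+h*n-e,n)/np.dot(d,n));return X
M=np.array([(168,274),(178,228),(204,190),(246,168),(292,162),(338,180),(374,212),(393,257),(390,305),(372,350)])
Q=np.array([[(dk(T(*m))-c)@ux,(dk(T(*m))-c)@uy] for m in M])
s=np.linalg.lstsq(np.c_[2*Q,np.ones(10)],(Q**2).sum(1),rcond=None)[0]
D=c+ux*s[0]+uy*s[1];r=np.sqrt(s[2]+s[0]**2+s[1]**2)
print("dial",D.round(1),"r",r,"mark ang",np.degrees(np.arctan2(Q[:,1]-s[1],Q[:,0]-s[0])).round(0))
print("skirt", dk(T(279,278),8).round(1),"btn on h21",dk((353.5,260.7),21).round(1),np.linalg.norm(dk((353.5,260.7),21)-21*n-D))
a,b=dk(T(240,202),30)-D,dk(T(284,345),30)-D
for v in(a,b):print("bar end",v@ux,v@uy)
v=a-b;print("bar ang",np.degrees(np.arctan2(v@uy,v@ux)), "world",np.degrees(np.arctan2(v[1],v[0])))
```

```text
[575.1  59.4  70.3] 1.1
[489.1  90.2  51. ] 0.9
[426.2 -84.4  51.2] 0.5
[ 512.4 -115.4   70.5] 0.5
c [500.7 -12.6  60.7] yaw -19.71712719461079 slope 11.873532007927896
btn [472.2 -63.4  77.2] 0.20098000292578178 top@z76 [472.3 -63.5  76. ]
dial [515.7  28.8  60. ] r 42.31742096591999 mark ang [ 109.   85.   61.   37.   14.  -11.  -35.  -60.  -85. -109.]
skirt [515.   29.1  68.1] btn on h21 [472.4 -63.3  79.4] 101.45531491646419
bar end 26.53220288610673 21.13193465695453
bar end -16.9722868792392 -10.758771262391766
bar ang 36.24305665252903 world 17.15191937263174
```

jog_arm(
  targets=[
    {"xyz": [-0.625,-0.388,0],"spin": 0},
    {"xyz": [-0.625,-0.388,0],"spin": 0},
    {"xyz": [-0.625,-0.388,0],"spin": 0},
    {"xyz": [-0.625,-0.388,0],"spin": 0},
    {"xyz": [-0.625,-0.388,0],"spin": 0},
    {"xyz": [-0.625,-0.388,0],"spin": 0},
    {"xyz": [-0.625,-0.388,0],"spin": 0},
    {"xyz": [-0.625,-0.388,0],"spin": 0},
    {"xyz": [-0.625,-0.388,0],"spin": 0},
    {"xyz": [-0.625,-0.388,0],"spin": 0},
  ],
  gripper=0,
)

```text
time: 1.35
tool_pos: [541.0, 64.4, 226.4]
tcp_rot: [3.141, -0.001, 2.857]
contact_force: [1.0, 1.3, -0.0]
grip_width: 1.1
finger_force: 0.0
```

jog_arm(
  targets=[
    {"xyz": [0,0,0],"spin": 1},
    {"xyz": [0,0,0],"spin": 1},
    {"xyz": [0,0,0],"spin": 1},
    {"xyz": [0,0,0],"spin": 1},
    {"xyz": [0,0,0],"spin": 1},
    {"xyz": [0,0,0],"spin": 1},
    {"xyz": [0,0,0],"spin": 1},
    {"xyz": [0,0,0],"spin": 1},
    {"xyz": [0,0,0],"spin": 1},
    {"xyz": [0,0,0],"spin": 0.9},
  ],
)

```text
time: 2.6
tool_pos: [539.8, 66.1, 226.3]
tcp_rot: [-3.141, -0.0, 1.865]
contact_force: [-0.8, -0.3, 0.4]
grip_width: 0.3
finger_force: 0.0
```

jog_arm(
  targets=[
    {"xyz": [0,0,0.3],"spin": 0},
    {"xyz": [0,0,0.3],"spin": 0},
    {"xyz": [0,0,0.3],"spin": 0},
    {"xyz": [0,0,0.2],"spin": 0},
    {"xyz": [0,0,0.2],"spin": 0},
    {"xyz": [0,0,0.2],"spin": 0},
    {"xyz": [0,0,0.1],"spin": 0},
    {"xyz": [0,0,0.1],"spin": 0},
    {"xyz": [0,0,0.1],"spin": 0},
    {"xyz": [0,0,0],"spin": 0},
  ],
)

```text
time: 3.85
tool_pos: [539.8, 66.1, 82.2]
tcp_rot: [-3.141, -0.0, 1.868]
contact_force: [-0.6, -0.6, 0.8]
grip_width: 0.5
finger_force: 0.0
```

Run:
```python
from h import *
s=bot.capture("side");cv2.imwrite("pics/s2.png",cv2.resize(s[100:280,220:430],None,fx=3.3,fy=3.3,interpolation=cv2.INTER_CUBIC))
```

```text
(no output)
```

View pics/s2.png

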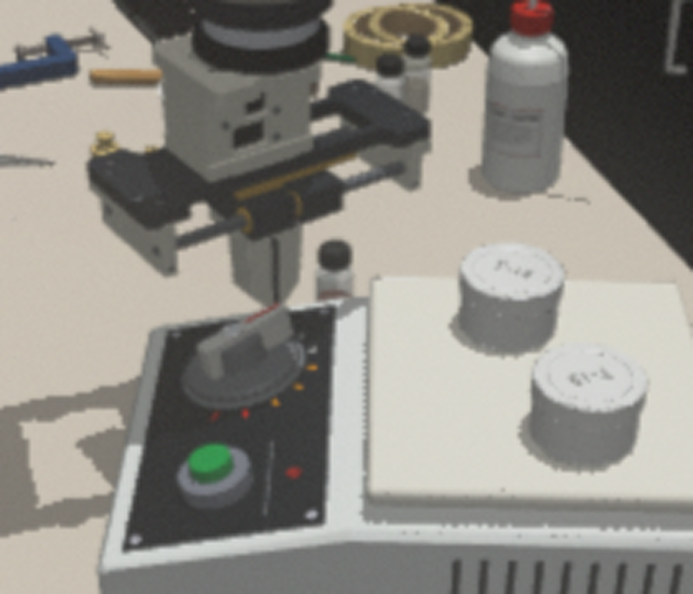

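jog_arm(
  targets=[
    {"xyz": [-0.03,0,0],"spin": 0},
    {"xyz": [-0.03,0,0],"spin": 0},
    {"xyz": [-0.03,0,0],"spin": 0},
    {"xyz": [-0.02,0,0],"spin": 0},
    {"xyz": [-0.02,0,0],"spin": 0},
    {"xyz": [-0.023,0.009,0],"spin": 0.5},
    {"xyz": [-0.023,0.009,0],"spin": 0.5},
    {"xyz": [-0.023,0.009,0],"spin": 0.5},
    {"xyz": [-0.023,0.009,0],"spin": 0.5},
    {"xyz": [0,0,0],"spin": 0},
  ],
)

```text
time: 5.15
tool_pos: [547.6, 49.3, 82.7]
tcp_rot: [3.141, 0.0, 1.668]
contact_force: [-0.7, 0.7, -0.4]
grip_width: 0.4
finger_force: 0.0
```

```bash
cat > chk.py <<'E'
from h import *
o=bot.get_obs();A=np.array([511.2,30.5]);b=o['tcp_rot'][2]-np.pi/2
d=o['tool_pos'][:2]-A;u=np.array([np.cos(b),np.sin(b)]);v=np.array([-u[1],u[0]])
f=o['contact_force'];print("bar",np.degrees(b).round(1),"dial",(np.degrees(b)+19.7).round(1),"in bar frame",d@u,d@v,"z",o['tool_pos'][2],"F u,v,z",f[:2]@u,f[:2]@v,f[2],o['time'])
E
python3 chk.py
```

```text
bar 5.6 dial 25.3 in bar frame 38.09913525678865 15.162828492955631 z 82.72281630602225 F u,v,z -0.6240226895040334 0.7846077119847179 -0.41029555098796533 5.15
```

jog_arm(
  targets=[
    {"xyz": [-0.024,0.008,0],"spin": 0.5},
    {"xyz": [-0.024,0.008,0],"spin": 0.5},
    {"xyz": [-0.024,0.008,0],"spin": 0.5},
    {"xyz": [-0.024,0.008,0],"spin": 0.5},
    {"xyz": [-0.024,0.008,0],"spin": 0.5},
    {"xyz": [-0.024,0.008,0],"spin": 0.5},
    {"xyz": [-0.024,0.008,0],"spin": 0.5},
    {"xyz": [0,0,0],"spin": 0},
    {"xyz": [0,0,0],"spin": 0},
    {"xyz": [0,0,0],"spin": 0},
  ],
)

```text
time: 6.4
tool_pos: [551.3, 36.0, 82.8]
tcp_rot: [3.141, -0.0, 1.319]
contact_force: [0.2, 0.6, 0.3]
grip_width: 0.6
finger_force: 0.3
```

```bash
python3 chk.py
python3 - <<'E'
from h import *
s=bot.capture("side");cv2.imwrite("pics/s3.png",cv2.resize(s[170:260,240:360],None,fx=6,fy=6,interpolation=cv2.INTER_CUBIC))
E
```

```text
bar -14.4 dial 5.3 in bar frame 37.49075702001031 15.340277837402407 z 82.76846299313026 F u,v,z 0.022198621264414183 0.6328431334817534 0.2769488499994205 6.4
```

View pics/s3.png

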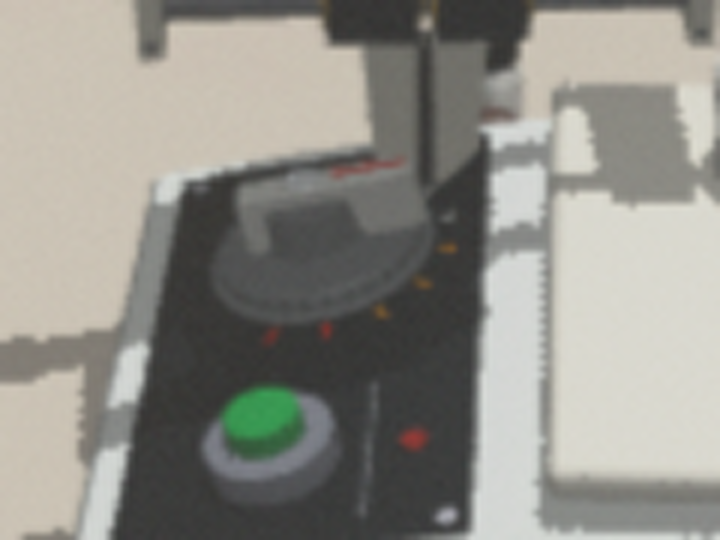

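jog_arm(
  targets=[
    {"xyz": [-0.024,0.008,0],"spin": 0.5},
    {"xyz": [-0.024,0.008,0],"spin": 0.5},
    {"xyz": [-0.024,0.008,0],"spin": 0.5},
    {"xyz": [0,0,0],"spin": 0},
    {"xyz": [0,0,0],"spin": 0},
    {"xyz": [0,0,0],"spin": 0},
    {"xyz": [0,0,0],"spin": 0},
    {"xyz": [0,0,0],"spin": 0},
    {"xyz": [0,0,0],"spin": 0},
    {"xyz": [0,0,0],"spin": 0},
  ],
)

```text
time: 7.7
tool_pos: [551.4, 29.9, 82.7]
tcp_rot: [3.142, -0.0, 1.168]
contact_force: [0.8, -0.3, 0.7]
grip_width: 0.4
finger_force: 0.0
```

```bash
cat >> chk.py <<'E'
# bar angle from the side view: red line ends (hue), on plane 30 mm above deck
s=bot.capture("side");h=cv2.cvtColor(s,cv2.COLOR_BGR2HSV)
m=cv2.inRange(h,(0,70,60),(10,255,255))|cv2.inRange(h,(170,70,60),(180,255,255));m[:,:270]=0;m[:,330:]=0;m[:185]=0;m[225:]=0
k,l,st,ce=cv2.connectedComponentsWithStats(m)
yaw=np.radians(-19.7);n=np.array([-np.sin(.2129)*np.cos(yaw),-np.sin(.2129)*np.sin(yaw),np.cos(.2129)])
ux=np.array([np.cos(.2129)*np.cos(yaw),np.cos(.2129)*np.sin(yaw),np.sin(.2129)]);uy=np.cross(n,ux);D=np.array([515.5,29,60])+30*n
for i in range(1,k):
    if st[i,4]<6:continue
    q=[]
    for y,x in np.argwhere(l==i):
        e,d=ray("side",(x,y));X=e+d*(((D-e)@n)/(d@n))-D;q.append((X@ux,X@uy))
    q=np.array(q);c=q.mean(0);w=np.linalg.svd(q-c)[2][0];w=w*np.sign(w@c)
    print("red",st[i,4],"centre",c.round(1),"dir of centre",np.degrees(np.arctan2(c[1],c[0])).round(1),"line",np.degrees(np.arctan2(w[1],w[0])).round(1))
E
python3 chk.py
```

```text
bar -23.1 dial -3.4 in bar frame 37.218541863707244 15.225291302105134 z 82.72120877593485 F u,v,z 0.8495984198353103 0.0019370656312198242 0.6690191453166313 7.7
red 11 centre [20.8 -3.6] dir of centre -9.8 line -15.0
```

jog_arm(
  targets=[
    {"xyz": [-0.024,0.009,0],"spin": 0.5},
    {"xyz": [-0.024,0.009,0],"spin": 0.5},
    {"xyz": [-0.024,0.009,0],"spin": 0.5},
    {"xyz": [-0.024,0.009,0],"spin": 0.5},
    {"xyz": [-0.024,0.009,0],"spin": 0.5},
    {"xyz": [-0.024,0.009,0],"spin": 0.5},
    {"xyz": [-0.024,0.009,0],"spin": 0.5},
    {"xyz": [-0.024,0.009,0],"spin": 0.5},
    {"xyz": [-0.009,0.003,0],"spin": 0.2},
    {"xyz": [0,0,0],"spin": 0},
  ],
)

```text
time: 9.0
tool_pos: [547.5, 13.3, 82.7]
tcp_rot: [-3.142, -0.0, 0.748]
contact_force: [0.2, 0.0, 0.4]
grip_width: 0.7
finger_force: 0.0
```

```bash
python3 chk.py
```

```text
bar -47.1 dial -27.4 in bar frame 37.2990133793402 14.90816645883141 z 82.7389071393893 F u,v,z 0.10009302027391885 0.1677654208329739 0.4387479259418238 9.0
red 10 centre [ 17.9 -12.7] dir of centre -35.4 line -36.4
```

jog_arm(
  targets=[
    {"xyz": [-0.024,0.009,0],"spin": 0.5},
    {"xyz": [-0.024,0.009,0],"spin": 0.5},
    {"xyz": [-0.024,0.009,0],"spin": 0.5},
    {"xyz": [-0.024,0.009,0],"spin": 0.5},
    {"xyz": [-0.024,0.009,0],"spin": 0.5},
    {"xyz": [-0.024,0.009,0],"spin": 0.5},
    {"xyz": [-0.024,0.009,0],"spin": 0.5},
    {"xyz": [-0.024,0.009,0],"spin": 0.5},
    {"xyz": [-0.014,0.005,0],"spin": 0.3},
    {"xyz": [0,0,0],"spin": 0},
  ],
)

```text
time: 10.3
tool_pos: [536.8, -0.5, 82.7]
tcp_rot: [-3.141, 0.0, 0.318]
contact_force: [0.9, -0.5, 0.1]
grip_width: 0.5
finger_force: 0.0
```

```bash
python3 chk.py
```

```text
bar -71.8 dial -52.1 in bar frame 37.41363986353641 14.628162418594778 z 82.71464832807916 F u,v,z 0.7536745738103416 0.6573452607609814 0.05685613431224428 10.3
red 11 centre [ 11.6 -18.5] dir of centre -57.8 line -60.1
```

jog_arm(
  targets=[
    {"xyz": [0.04,0,0],"spin": 0},
    {"xyz": [0.06,0,0],"spin": 0},
    {"xyz": [0,0,-0.1],"spin": 0},
    {"xyz": [0,0,-0.3],"spin": 0},
    {"xyz": [0,0,-0.3],"spin": 0},
    {"xyz": [0,0,-0.3],"spin": 0},
    {"xyz": [0,0,0],"spin": 1},
    {"xyz": [0,0,0],"spin": 1},
    {"xyz": [0,0,0],"spin": 1},
    {"xyz": [0,0,0],"spin": 1},
  ],
)

```text
time: 11.6
tool_pos: [544.5, 2.0, 163.3]
tcp_rot: [-3.142, -0.001, -0.085]
contact_force: [-0.7, -0.3, -1.1]
grip_width: 0.4
finger_force: 0.0
```

jog_arm(
  targets=[
    {"xyz": [0,0,0],"spin": 1},
    {"xyz": [0,0,0],"spin": 1},
    {"xyz": [0,0,0],"spin": 0.6},
    {"xyz": [0,0,0],"spin": 0},
    {"xyz": [0,0,0],"spin": 0},
    {"xyz": [0,0,0],"spin": 0},
    {"xyz": [0,0,0],"spin": 0},
    {"xyz": [0,0,0],"spin": 0},
    {"xyz": [0,0,0],"spin": 0},
    {"xyz": [0,0,0],"spin": 0},
  ],
)

```text
time: 12.85
tool_pos: [544.5, 2.0, 162.7]
tcp_rot: [-3.142, 0.0, -0.342]
contact_force: [0.3, 0.4, 0.1]
grip_width: 0.4
finger_force: 0.0
```

```bash
python3 chk.py
python3 - <<'E'
from h import *
o=bot.get_obs();R=Ro.from_euler('xyz',o['tcp_rot']).as_matrix();print(R.T@(np.array([472.3,-63.4,95])-o['tool_pos'])/80,o['tcp_rot'])
s=bot.capture("side");cv2.imwrite("pics/s4.png",cv2.resize(s[150:270,230:390],None,fx=5,fy=5,interpolation=cv2.INTER_CUBIC))
E
```

```text
bar -109.6 dial -89.9 in bar frame 15.702076598402805 40.890184641261214 z 162.6928534762826 F u,v,z -0.48568779129834005 0.18007109521003084 0.134898919020146 12.85
red 9 centre [ 11.5 -18.3] dir of centre -57.9 line -57.7
[-0.5749854   1.0727672   0.84591173] [-3.14154394e+00  1.01626574e-04 -3.42144053e-01]
```

View pics/s4.png

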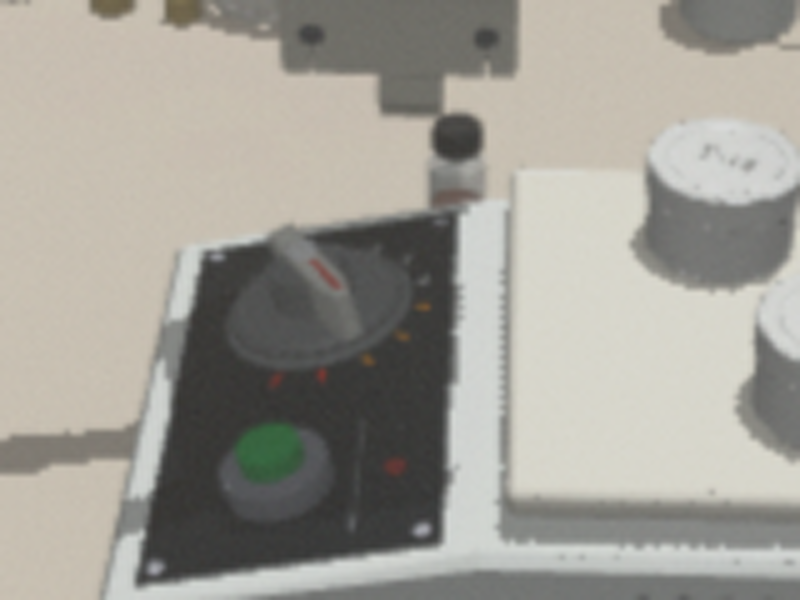

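jog_arm(
  targets=[
    {"xyz": [-0.1,0.19,0],"spin": 0},
    {"xyz": [-0.15,0.28,0],"spin": 0},
    {"xyz": [-0.15,0.28,0],"spin": 0},
    {"xyz": [-0.1,0.19,0],"spin": 0},
    {"xyz": [-0.075,0.133,0],"spin": 0},
    {"xyz": [0,0,0.25],"spin": 0},
    {"xyz": [0,0,0.25],"spin": 0},
    {"xyz": [0,0,0.2],"spin": 0},
    {"xyz": [0,0,0.146],"spin": 0},
    {"xyz": [0,0,0],"spin": 0},
  ],
)

```text
time: 14.2
tool_pos: [471.9, -63.4, 94.4]
tcp_rot: [-3.142, 0.001, -0.342]
contact_force: [0.6, 0.3, -0.4]
grip_width: 0.5
finger_force: 0.0
```

jog_arm(
  targets=[
    {"xyz": [0,0,0.04],"spin": 0},
    {"xyz": [0,0,0.04],"spin": 0},
    {"xyz": [0,0,0.03],"spin": 0},
    {"xyz": [0,0,0.03],"spin": 0},
    {"xyz": [0,0,0.025],"spin": 0},
    {"xyz": [0,0,0.025],"spin": 0},
    {"xyz": [0,0,0.02],"spin": 0},
    {"xyz": [0,0,0.01],"spin": 0},
    {"xyz": [0,0,0],"spin": 0},
    {"xyz": [0,0,0],"spin": 0},
  ],
)

```text
time: 15.45
tool_pos: [473.0, -63.6, 77.8]
tcp_rot: [-3.141, -0.002, -0.342]
contact_force: [1.9, -1.0, 4.5]
grip_width: 0.5
finger_force: 2.2
```

jog_arm(
  targets=[
    {"xyz": [0,0,0.012],"spin": 0},
    {"xyz": [0,0,0.012],"spin": 0},
    {"xyz": [0,0,0],"spin": 0},
    {"xyz": [0,0,0],"spin": 0},
    {"xyz": [0,0,0],"spin": 0},
    {"xyz": [0,0,0],"spin": 0},
    {"xyz": [0,0,0],"spin": 0},
    {"xyz": [0,0,0],"spin": 0},
    {"xyz": [0,0,0],"spin": 0},
    {"xyz": [0,0,0],"spin": 0},
  ],
)

```text
time: 16.7
tool_pos: [473.3, -63.8, 76.5]
tcp_rot: [-3.141, -0.003, -0.342]
contact_force: [-0.2, -0.7, 11.3]
grip_width: 0.6
finger_force: 5.6
```

jog_arm(
  targets=[
    {"xyz": [0,0,0.012],"spin": 0},
    {"xyz": [0,0,0.012],"spin": 0},
    {"xyz": [0,0,0],"spin": 0},
    {"xyz": [0,0,0],"spin": 0},
    {"xyz": [0,0,0],"spin": 0},
    {"xyz": [0,0,0],"spin": 0},
    {"xyz": [0,0,0],"spin": 0},
    {"xyz": [0,0,0],"spin": 0},
    {"xyz": [0,0,0],"spin": 0},
    {"xyz": [0,0,0],"spin": 0},
  ],
)

```text
time: 17.95
tool_pos: [473.5, -63.8, 76.0]
tcp_rot: [-3.141, -0.004, -0.342]
contact_force: [-2.3, 0.7, 24.3]
grip_width: 0.6
finger_force: 12.5
```

Clearly at the stop (24 N, hardly moving any more). Release straight up and clear away.

jog_arm(
  targets=[
    {"xyz": [0,0,-0.05],"spin": 0},
    {"xyz": [0,0,-0.1],"spin": 0},
    {"xyz": [0,0,-0.25],"spin": 0},
    {"xyz": [0,0,-0.5],"spin": 0},
    {"xyz": [0,0,-0.5],"spin": 0},
    {"xyz": [-0.2,0,-0.3],"spin": 0},
    {"xyz": [-0.3,0,0],"spin": 0},
    {"xyz": [-0.3,0,0],"spin": 0},
    {"xyz": [0,0,0],"spin": 0},
    {"xyz": [0,0,0],"spin": 0},
  ],
)

```text
time: 19.2
tool_pos: [412.3, -42.1, 209.5]
tcp_rot: [-3.142, 0.0, -0.342]
contact_force: [0.7, -0.1, 0.9]
grip_width: 0.3
finger_force: 0.0
```

```bash
python3 chk.py
python3 - <<'E'
from h import *
s=bot.capture("side");print(green(s));cv2.imwrite("pics/s5.png",s[120:380,200:520])
E
```

```text
bar -109.6 dial -89.9 in bar frame 101.5591384702727 -68.8148737602408 z 209.45915314307655 F u,v,z -0.13415236844648545 0.7353390963223031 0.9236435428084879 19.2
red 11 centre [ 11.6 -18.5] dir of centre -57.8 line -60.1
[(array([282.9, 238.6]), np.int32(79))]
```

View pics/s5.png

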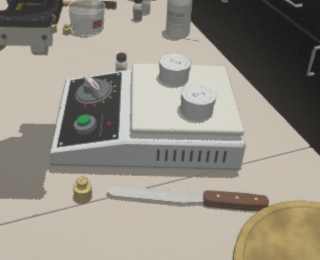

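The final picture shows the dial pointing 60° right, which is the fourth click. The button is back up at (283, 239) and everything else is in place.

```bash
python3 -c "
from plant import bot
print(bot.close_job())"
```

```text
the job is handed in; nothing more can be done
None
```

I turned the heat dial up exactly four clicks, then pressed the start button to its stop; it sprang back, nothing else moved in the final picture, and the job was handed in at about 19 s.

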